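# Make up two bench kits from the mixed stock

## Task

Make up two kits from the stock standing between the trays. In the blue tray put the red-capped bottle and the white and purple carton; in the orange tray put the white-capped bottle and the taped pair of petri dishes, then lay the green tape roll flat and centred on top of the dishes. In each tray use one bay for each (either way round), standing upright in the middle of its bay, and leave the yellow tape roll, the timer and the tube rack where they are.

Things in the scene. Friction and masses are not known exactly. Their poses are not given: they have to be found in the camera images.
- red_cap_bottle: small round reagent bottle, standing: clear body 40 mm in diameter up to 44 mm height, red screw cap 26 mm in diameter from there to 62 mm. Origin: centre of its underside, z up. About 50 g. Grip round the body or the cap. Contents pale orange.
- white_cap_bottle: small round reagent bottle, standing: clear body 40 mm in diameter up to 44 mm height, white screw cap 26 mm in diameter from there to 62 mm. Origin: centre of its underside, z up. About 50 g. Grip round the body or the cap. Contents clear.
- carton: white carton with purple panels, standing, 51 (x) x 81 (y) x 55 (z) mm. Origin: centre of its underside, z up; its y axis starts within 0.4 rad of world y. About 60 g. Grip across the 51 mm.
- petri_stack: two small petri dishes with pale, milky contents taped together as one round piece, 61 mm in diameter, 30 mm high, flat firm top. Origin: centre of its underside, z up. About 30 g. Grip across the diameter.
- green_tape: roll of green label tape lying flat: 55 mm outer diameter, 19 mm high, solid to a gripper but for the look of its core. Origin: centre of its underside, z along its axis, up. About 30 g. It goes on top of the petri dishes.
- yellow_tape: roll of yellow label tape lying flat: 55 mm outer diameter, 19 mm high, solid to a gripper but for the look of its core. Origin: centre of its underside, z along its axis, up. About 30 g. Not wanted: stays in the stock where it lies.
- blue_tray: Blue kit tray, 110 x 215 x 15 mm, fixed to the worktop, with a blank white card on the middle of one long side. Origin: centre of its underside; z up, y along its length. Floor 3 mm thick; walls and the middle divider 5 mm thick, tops 15 mm above the worktop; two square bays, 100 x 100 mm inside, centred at y = +52.5 mm and y = -52.5 mm (x = 0). Turned up to 0.3 rad from having y along world y; stands left or right of the stock.
- orange_tray: Orange kit tray, 110 x 215 x 15 mm, fixed to the worktop, with a blank white card on the middle of one long side. Origin: centre of its underside; z up, y along its length. Floor 3 mm thick; walls and the middle divider 5 mm thick, tops 15 mm above the worktop; two square bays, 100 x 100 mm inside, centred at y = +52.5 mm and y = -52.5 mm (x = 0). Turned up to 0.3 rad from having y along world y; stands left or right of the stock.
- timer: white lab timer, 62 x 66 x 19 mm, behind the stock towards the right. Origin: centre of its underside. Bystander.
- tube_rack: orange tube rack with coloured caps, 76 x 125 x 54 mm, behind the stock towards the left. Origin: centre of its underside. Bystander.
There are look-alikes about, which are no part of the job. Leave any black look-alike of the carton alone.

How it is judged (in metres and radians):
At the end, for the whole second after the job is handed in: Each kit in its tray, one thing per bay, within 15 mm of the bay centre along each tray axis, on the floor; green roll on the dishes (26 to 34 mm above their underside, within 12 mm of centre); all five within 0.12 rad of upright and at rest; bystanders within 15 mm of their start ((((x of red_cap_bottle in the frame of blue_tray between -0.015 and 0.015 m and y of red_cap_bottle in the frame of blue_tray between 0.0375 and 0.0675 m and z of red_cap_bottle in the frame of blue_tray between -0.001 and 0.007 m) and (x of carton in the frame of blue_tray between -0.015 and 0.015 m and y of carton in the frame of blue_tray between -0.0675 and -0.0375 m and z of carton in the frame of blue_tray between -0.001 and 0.007 m)) or ((x of red_cap_bottle in the frame of blue_tray between -0.015 and 0.015 m and y of red_cap_bottle in the frame of blue_tray between -0.0675 and -0.0375 m and z of red_cap_bottle in the frame of blue_tray between -0.001 and 0.007 m) and (x of carton in the frame of blue_tray between -0.015 and 0.015 m and y of carton in the frame of blue_tray between 0.0375 and 0.0675 m and z of carton in the frame of blue_tray between -0.001 and 0.007 m))) and (((x of white_cap_bottle in the frame of orange_tray between -0.015 and 0.015 m and y of white_cap_bottle in the frame of orange_tray between 0.0375 and 0.0675 m and z of white_cap_bottle in the frame of orange_tray between -0.001 and 0.007 m) and (x of petri_stack in the frame of orange_tray between -0.015 and 0.015 m and y of petri_stack in the frame of orange_tray between -0.0675 and -0.0375 m and z of petri_stack in the frame of orange_tray between -0.001 and 0.007 m)) or ((x of white_cap_bottle in the frame of orange_tray between -0.015 and 0.015 m and y of white_cap_bottle in the frame of orange_tray between -0.0675 and -0.0375 m and z of white_cap_bottle in the frame of orange_tray between -0.001 and 0.007 m) and (x of petri_stack in the frame of orange_tray between -0.015 and 0.015 m and y of petri_stack in the frame of orange_tray between 0.0375 and 0.0675 m and z of petri_stack in the frame of orange_tray between -0.001 and 0.007 m))) and horizontal distance between green_tape and petri_stack below 0.012 m and z of green_tape in the frame of petri_stack between 0.026 and 0.034 m and angle between each of red_cap_bottle, white_cap_bottle, carton, petri_stack, green_tape's own z axis and vertical below 0.12 rad and linear speed of each of red_cap_bottle, white_cap_bottle, carton, petri_stack, green_tape below 0.02 m/s and angular speed of each of red_cap_bottle, white_cap_bottle, carton, petri_stack, green_tape below 0.2 rad/s and distance of each of yellow_tape, timer, tube_rack from where it was at the start of the episode below 0.015 m); the robot touches nothing.
It fails at once if the yellow tape roll is pushed or moved more than 15 mm (distance of yellow_tape from where it was at the start of the episode above 0.015 m).
It fails at once if the timer is pushed or moved more than 15 mm (distance of timer from where it was at the start of the episode above 0.015 m).
It fails at once if the tube rack is pushed or moved more than 15 mm (distance of tube_rack from where it was at the start of the episode above 0.015 m).
It also fails if it takes over 128 s, if anything falls off the work surface, if the arm or the gripper's body presses on something with over 40 N, if the wrist force passes 120 N, or if a joint passes its speed limit or range.

## Robot

A 6-joint arm with a two-finger parallel gripper is mounted at the origin on a cart in front of the work surface, level with it; the furniture and walls round the work are solid. World frame = base frame: x ahead of the robot, y to its left, z up, the work surface at z = 0. Lengths are in mm, angles in rad, forces in N, time in s.
With the tool pointing down it reaches from about 250 to 725 mm from the base axis. Payload 4 kg.
Tool frame: the origin (TCP) lies where the fingers leave the gripper's body, on its centre line; the fingertips stand 73 mm ahead of it and the grasp point (between the pads) lies 54 mm ahead of it (bot.grip_point_offset is the distance from the TCP to the grasp point, in mm); z points along the fingers, y is the direction in which the jaws open and shut (so a half turn about z gives the same grasp; the last joint's range is limited). The gripper opens to 85 mm and grips with 20 to 120 N. Pads are 22 mm wide; open, the fingers measure 114 mm over their backs; the gripper's body (76 mm by 85 mm) begins 54 mm behind the grasp point. The pads swing forward as they close: fully open they stand 13 mm farther back than shut.
Start: joints at [1.179, 0.241, 0.005, 1.335, 0, 1.571], TCP at [190.925, 462.112, 303.906] pointing down, gripper open.
Joint ranges: [-2.72, 2.72], [-1.05, 1.87], [-1.09, 1.28], [-1.99, 2.15], [-1.42, 1.44], [-3.14, 3.14]. Speed limits (rad/s): [2.79, 2.79, 3.14, 3.14, 3.14, 3.14].

## Interface

Orientations are given as [roll, pitch, yaw] about the fixed x, y, z axes, in that order (R = Rz(yaw) Ry(pitch) Rx(roll)).
In Python, from station import bot gives the robot as it stands. The module is installed in compiled form; this text tells all that it offers.
- The arm moves only by the tool servo_tool, never from a script. Its argument "steps" is a list of rows, each a list of 4 numbers: the shift along the tool's x, y, z in cm, then the turn about the tool's z in degrees. A call has 1 to 5 rows; each row is the pose to reach, as a shift and turn from the pose measured when the call began, along the tool's axes at that moment; what a row does not reach only later rows make up. A row lasts 1/12 s, in which the tool goes at most 41.7 mm and 7.16 degrees, less where a joint would pass 70% of its speed; a pose out of reach is approached as far as the arm can. A call with a gripper value outside its range is refused whole. "grip" is the finger opening in cm, from 0 to 8.54, set as the call begins (left out, the last holds). The fingers move at their own pace and stop on an object; "newtons" is the grip in N (left out, the last holds). Time passes only in rows, so rows that repeat a pose let the fingers close. It gives the time, the measured TCP pose, the force and the opening at its end, in the units of the state.
- bot.get_obs(): the state, without advancing time (a new reading comes with each control period).
- bot.read_camera(name): name is "side" or "top"; returns the picture (400x640x3 uint8, red, green, blue); there is no depth.
- bot.camera_model(name): a dict with "intrinsics" (3x3 intrinsics, pixels), "R" (3x3) and "t" (3): a world point X has camera coordinates R X + t. Camera axes: x right, y down, z forward; pixel columns grow to the right and rows downward; lengths in mm; the calibration is good to about 2 mm. A picture is of the moment at which its call begins. camera_model takes no time and is no camera call.
- bot.close_job(): hands the job in, once; it reports no verdict.
The state is a dict: "time": time; "joint_pos": joint angles; "qd": joint speeds; "tau": joint torques, N m; "ee_pos": TCP position; "orientation": TCP orientation; "ft_force": force on the tool from outside, world axes, zero at the start; "ft_torque": the same for the moment, N m; "width": finger opening in mm.
Only numpy, scipy, OpenCV 4.12 (cv2) and the standard library are available. Lean on these libraries where they do the work, as an engineer would, in place of code of your own. Each camera call takes 0.05 s, during which the arm holds its last target. There are 200 camera calls.

## Working session

There is one attempt and no reset: what is moved stays moved. The work goes in short steps, Python scripts to look and compute and a tool call to move; the robot and the scene stay as the last step left them, time stands still between calls to the robot, and variables do not carry over. Pictures are saved under pics/ and viewed, about 12 in all and at most 16, crops included, and the job is handed in when it is done.

Besides the shell and the picture viewer there is one more tool, called after ">>>" as name(argument=value, ...), one argument or row to a line, values as JSON. servo_tool: Moves the arm, as the interface text tells. Its arguments: {"type":"object","properties":{"steps":{"type":"array"},"grip":{"type":"number"},"newtons":{"type":"number"}},"required":["steps"]}

```bash
mkdir -p pics; ls
python3 - <<'E'
from station import bot
import cv2
for n in("top","side"):
    cv2.imwrite(f"pics/{n}0.png",bot.read_camera(n)[:,:,::-1])
    print(n,bot.camera_model(n))
print(bot.get_obs(),bot.grip_point_offset)
E
```

```text
pics
top {'intrinsics': array([[438.65058826,   0.        , 317.11314191],
       [  0.        , 438.65058826, 197.92340804],
       [  0.        ,   0.        ,   1.        ]]), 'R': array([[-0.04673172, -0.99890598,  0.0017299 ],
       [-0.9747235 ,  0.04522149, -0.21879013],
       [ 0.21847254, -0.01191061, -0.97577041]]), 't': array([  46.2416325 ,  548.27850175, 1255.80465798])}
side {'intrinsics': array([[409.57054317,   0.        , 313.34471222],
       [  0.        , 409.57054317, 198.85903537],
       [  0.        ,   0.        ,   1.        ]]), 'R': array([[-0.95985426,  0.28048235,  0.00307558],
       [ 0.24071683,  0.82930024, -0.50429806],
       [-0.14399728, -0.48331229, -0.86352418]]), 't': array([ 527.88091762, -138.84335809, 1208.07156319])}
{'time': 0.1, 'joint_pos': array([ 1.17898291e+00,  2.41342301e-01,  3.84470105e-03,  1.33515259e+00,
       -2.80056945e-05,  1.57073735e+00]), 'qd': array([ 0.00188401, -0.00041135,  0.00483485, -0.00132078,  0.00246392,
        0.00023821]), 'tau': array([ 2.09703662e-04, -3.73139048e+01,  2.53010130e+01,  1.08190576e-02,
        4.85856390e-05,  1.82030954e-05]), 'ee_pos': array([190.77850318, 461.71936201, 303.09405347]), 'orientation': array([-3.13973879e+00,  2.78963080e-05,  2.74983827e+00]), 'ft_force': array([-0.01414691, -0.09207569, -0.29188941]), 'ft_torque': array([-0.05323622,  0.05715695,  0.00320501]), 'width': 85.04363018310585} 53.900000000000006
```

View pics/top0.png

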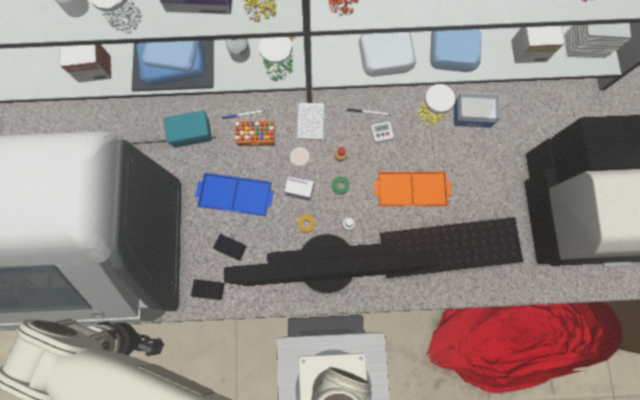

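View pics/side0.png

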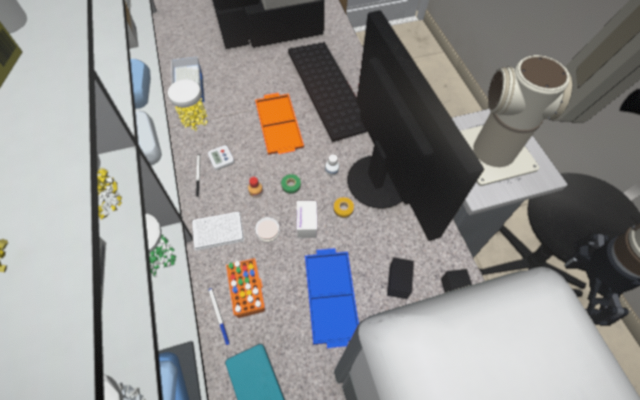

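```bash
cat > h.py <<'E'
import numpy as np,cv2
from station import bot
M={n:bot.camera_model(n) for n in("top","side")}
def proj(n,X):
    m=M[n];c=m["R"]@np.array(X,float)+m["t"];p=m["intrinsics"]@c;return p[:2]/p[2]
def ray(n,uv):
    m=M[n];d=m["R"].T@np.linalg.inv(m["intrinsics"])@np.array([uv[0],uv[1],1.]);return -m["R"].T@m["t"],d
def onz(n,uv,z):
    o,d=ray(n,uv);return (o+d*(z-o[2])/d[2])
def two(a,b):
    oa,da=ray("top",a);ob,db=ray("side",b);A=np.stack([da,-db],1);s=np.linalg.lstsq(A,ob-oa,rcond=None)[0]
    p,q=oa+s[0]*da,ob+s[1]*db;return (p+q)/2,np.linalg.norm(p-q)
E
python3 - <<'E'
from h import *
np.set_printoptions(precision=0,suppress=True)
print(proj("top",[190,461,303]),proj("side",[190,461,303]),proj("top",[0,0,0]),proj("side",[0,0,0]))
for k,a,b in [("mon L end",(225,273),(438,235)),("mon R end top",(521,225),(375,12)),("monbase",(325,265),(380,180)),("kbR",(520,225),(325,45))]: print(k,*two(a,b))
for k,u in dict(blue=(236,194),orange=(413,188),red=(341,154),white=(349,224),cart=(299,187),pet=(300,156),g=(341,185),y=(306,223),rack=(255,132),timer=(382,131),stand=(325,262),kbl=(382,240),kbr=(520,240),black1=(229,247),black2=(208,289),inst=(180,190),teal=(188,128),shelf=(300,88), edge=(400,305)).items(): print(k,onz("top",u,0))
for n,b in(("top",(170,100,460,320)),("side",(180,60,480,340))):
    i=cv2.imread(f"pics/{n}0.png")[b[1]:b[3],b[0]:b[2]]
    cv2.imwrite(f"pics/{n}0c.png",cv2.resize(i,None,fx=2.6,fy=2.1 if 0 else 2.1 if n=="side" else 2.6,interpolation=2))
E
```

```text
[131. 338.] [593. 279.] [333. 389.] [492. 152.]
mon L end [340. 269. 168.] 17.48513624671337
mon R end top [ 342. -384.  324.] 168.9349438034708
monbase [355.   5.   6.] 3.5536860999369364
kbR [ 399. -528.   87.] 94.46889255681302
blue [588. 274.   0.]
orange [ 581. -284.    0.]
red [704. -64.   0.]
white [476. -75.   0.]
cart [601.  75.   0.]
pet [704.  68.   0.]
g [602. -58.   0.]
y [485.  58.   0.]
rack [792. 211.   0.]
timer [ 777. -201.    0.]
stand [363.   5.   0.]
kbl [ 422. -173.    0.]
kbr [ 402. -598.    0.]
black1 [422. 297.   0.]
black2 [299. 360.   0.]
inst [609. 451.   0.]
teal [816. 429.   0.]
shelf [941.  59.  -0.]
edge [ 225. -212.    0.]
```

View pics/top0c.png

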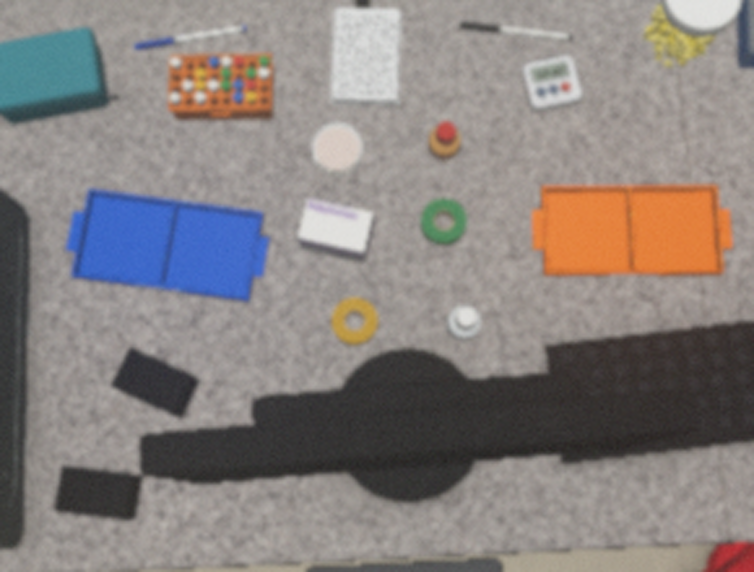

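View pics/side0c.png

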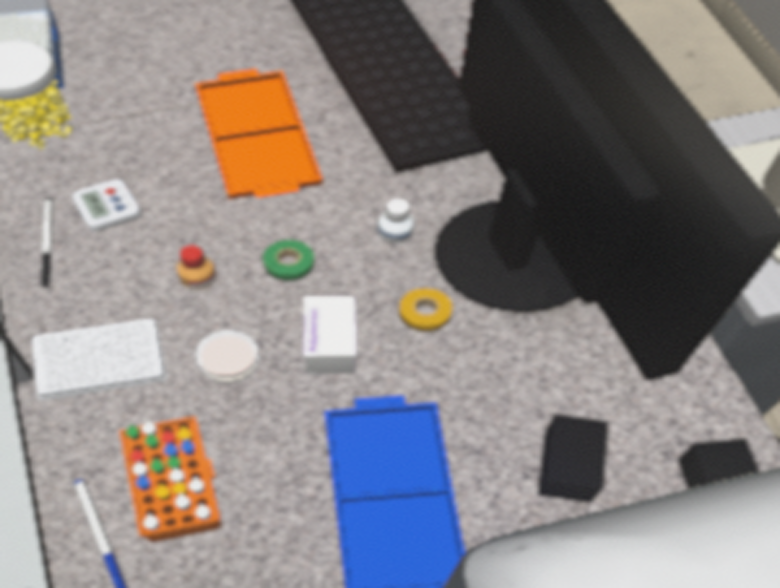

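Run:
```python
from h import *
np.set_printoptions(precision=0,suppress=True)
for a,b in [((224,268),(476,175)),((224,273),(480,162)),((224,281),(480,162)),((252,255),(432,238)),((224,273),(432,238))]: print(a,b,*two(a,b))
for z in (300,350,400,450): print(z,onz("side",(372,11),z),proj("top",onz("side",(372,11),z)),onz("side",(480,162),z),proj("top",onz("side",(480,162),z)))
i=cv2.imread("pics/top0.png")[210:330,190:540]
i=cv2.convertScaleAbs(i,alpha=3,beta=-20)
cv2.imwrite("pics/mon.png",cv2.resize(i,None,fx=2.2,fy=2.2,interpolation=2))
```

```text
(224, 268) (476, 175) [328. 242. 367.] 13.235916921527787
(224, 273) (480, 162) [319. 234. 389.] 3.444578719211225
(224, 281) (480, 162) [307. 232. 379.] 8.65163766756666
(252, 255) (432, 238) [363. 230. 125.] 56.98393239788774
(224, 273) (432, 238) [345. 271. 155.] 28.713299841027858
300 [ 298. -324.  300.] [469. 274.] [257. 186. 300.] [252. 302.]
350 [ 329. -259.  350.] [446. 260.] [291. 213. 350.] [236. 287.]
400 [ 360. -194.  400.] [421. 245.] [325. 240. 400.] [219. 271.]
450 [ 391. -129.  450.] [394. 229.] [359. 268. 450.] [201. 253.]
```

View pics/mon.png

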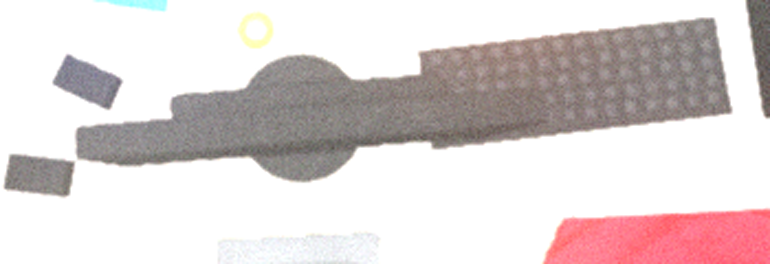

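The stock, left to right in the top view: petri stack (300,156) vs spotted paper (310,120) as a distractor; red bottle (341,154); carton (299,187), with black look-alikes at (229,247) and (208,289); green roll (341,185) vs yellow roll (306,223); white bottle (349,224) vs white tub (440,97). Trays are blue (236,194) and orange (413,188). A monitor about 390 mm tall stands between robot and stock, so I'll lift first and learn the arm's geometry.

>>> servo_tool(
  steps=[
    [0,0,-4,0],
    [0,0,-8,0],
    [0,0,-12,0],
    [0,0,-16,0],
    [0,0,-20,0],
  ],
)

```text
time: 0.52
ee_pos: [190.6, 461.5, 504.6]
orientation: [-3.139, 0.0, 2.75]
ft_force: [1.0, 1.1, 0.5]
width: 85.4
```

Run:
```python
from h import *
np.set_printoptions(precision=4,suppress=True)
o=bot.get_obs();print(o["time"],o["joint_pos"],o["ee_pos"],o["orientation"])
```

```text
0.5167 [ 1.179   0.2613  0.5515  1.8636 -0.      1.5708] [190.6494 461.4616 504.6262] [-3.139   0.      2.7498]
```

>>> servo_tool(
  steps=[
    [-3.4,-1.5,-1,0],
    [-6.8,-2.9,-2,0],
    [-10.2,-4.3,-3,0],
    [-13.6,-5.8,-4,0],
    [-17,-7.2,-4,0],
  ],
)

```text
time: 0.93
ee_pos: [321.1, 328.9, 546.4]
orientation: [-3.141, 0.001, 2.751]
ft_force: [0.1, 0.4, -0.4]
width: 85.3
```

>>> servo_tool(
  steps=[
    [-3.4,-1.5,0,0],
    [-6.8,-2.9,0,0],
    [-10.2,-4.3,0,0],
    [-13.6,-5.8,0,0],
    [-17,-7.2,0,0],
  ],
)

```text
time: 1.35
ee_pos: [451.7, 195.8, 546.4]
orientation: [-3.141, 0.001, 2.75]
ft_force: [0.1, 0.8, 1.1]
width: 85.1
```

Run:
```python
from h import *
from scipy.optimize import least_squares
np.set_printoptions(precision=4,suppress=True)
o=bot.get_obs();q=o["joint_pos"];p=o["ee_pos"];print(o["time"],q,p,o["orientation"],o["ft_force"])
Q=[(.24134,.00384,np.hypot(190.78,461.72),303.09),(.2613,.5515,np.hypot(190.65,461.46),504.63),(q[1],q[2],np.hypot(p[0],p[1]),p[2])]
def f(v):
    L1,L2,r0,z0=v
    return [e for a,b,r,z in Q for e in(r0+L1*np.sin(a)+L2*np.cos(b-a)-r,z0+L1*np.cos(a)+L2*np.sin(b-a)-z)]
s=least_squares(f,[300,390,50,0]);print(s.x,s.fun)
for n in("top","side"): cv2.imwrite(f"pics/{n}1.png",bot.read_camera(n)[:,:,::-1])
cv2.imwrite("pics/both1.png",np.hstack([cv2.imread("pics/top1.png")[:,100:500],cv2.imread("pics/side1.png")[:,240:]]))
```

```text
1.35 [ 0.4094  0.2813  0.6934  1.9829 -0.0008  0.8006] [451.7364 195.8229 546.3962] [-3.141   0.0005  2.7504] [0.1384 0.8103 1.0738]
[374.91   389.1039  31.0465  30.6948] [-0.7492  0.1035  1.4414 -0.4119 -0.6922  0.3084]
```

View pics/both1.png

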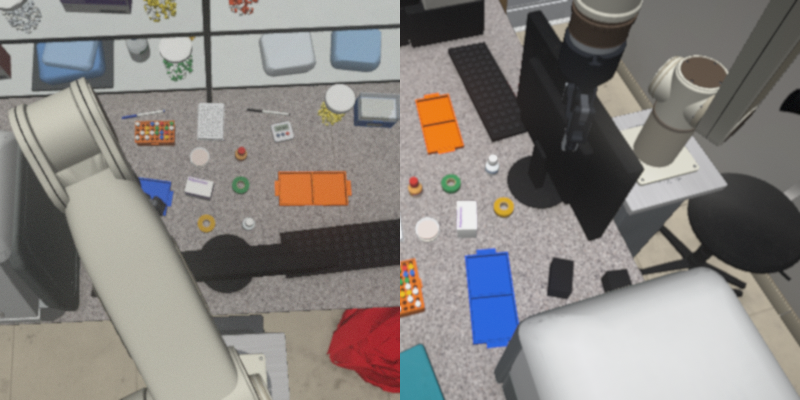

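```bash
cat >> h.py <<'E'
from scipy.optimize import fsolve
L1,L2,r0,z0=375,389,31,31
def ik(x,y,z):
    r=np.hypot(x,y)
    g=lambda v:[r0+L1*np.sin(v[0])+L2*np.cos(v[1])-r,z0+L1*np.cos(v[0])+L2*np.sin(v[1])-z]
    v=fsolve(g,[.2,0.]);return v[0],v[1],v[1]+v[0],np.pi/2+v[1]  # q2,phi,q3,q4
E
python3 - <<'E'
from h import *
np.set_printoptions(precision=2,suppress=True)
for T in(100,150,200,250,300,350): print(T,proj("top",[452,196,546+T]),proj("side",[452,196,546+T]))
for n,x,y in [("white",476,-75),("cart",601,75),("red",704,-64),("pet",704,68),("g",602,-58),("blueN",590,222),("blueF",585,325),("orN",581,-230),("orF",581,-335)]:
    for z in(90,500):
        q2,ph,q3,q4=ik(x,y,z);r=np.hypot(x,y)
        rm=330*r/x # monitor crossing radius
        print(n,z,int(r),np.array([q2,q3,q4]),"forearm dz above TCP at monitor: %.0f"%((rm-r)*np.tan(ph)))
E
```

```text
100 [214.09 182.87] [439.44  37.45]
150 [206.67 174.65] [451.76  -1.23]
200 [198.1  165.15] [466.7  -48.16]
250 [188.08 154.03] [ 485.22 -106.33]
300 [176.2  140.85] [ 508.78 -180.31]
350 [161.9  124.99] [ 539.74 -277.56]
white 90 481 [ 0.48 -0.3   0.79] forearm dz above TCP at monitor: 146
white 500 481 [0.2  0.47 1.84] forearm dz above TCP at monitor: -40
cart 90 605 [0.74 0.14 0.98] forearm dz above TCP at monitor: 185
cart 500 605 [0.64 1.09 2.02] forearm dz above TCP at monitor: -131
red 90 706 [1.   0.62 1.19] forearm dz above TCP at monitor: 151
red 500 706 [0.96 1.57 2.18] forearm dz above TCP at monitor: -261
pet 90 707 [1.   0.62 1.19] forearm dz above TCP at monitor: 150
pet 500 707 [0.96 1.57 2.18] forearm dz above TCP at monitor: -261
g 90 604 [0.74 0.14 0.97] forearm dz above TCP at monitor: 186
g 500 604 [0.64 1.08 2.02] forearm dz above TCP at monitor: -130
blueN 90 630 [0.8  0.25 1.02] forearm dz above TCP at monitor: 170
blueN 500 630 [0.82 1.4  2.15] forearm dz above TCP at monitor: -181
blueF 90 669 [0.89 0.42 1.1 ] forearm dz above TCP at monitor: 149
blueF 500 669 [0.94 1.57 2.2 ] forearm dz above TCP at monitor: -214
orN 90 624 [0.78 0.22 1.01] forearm dz above TCP at monitor: 170
orN 500 624 [0.76 1.29 2.1 ] forearm dz above TCP at monitor: -159
orF 90 670 [0.89 0.43 1.1 ] forearm dz above TCP at monitor: 147
orF 500 670 [0.94 1.57 2.2 ] forearm dz above TCP at monitor: -213h.py:18: RuntimeWarning: The iteration is not making good progress, as measured by the 
 improvement from the last ten iterations.
  v=fsolve(g,[.2,0.]);return v[0],v[1],v[1]+v[0],np.pi/2+v[1]  # q2,phi,q3,q4
```

```bash
cat > seg.py <<'E'
from h import *
def comp(img,fn,seed,box=60):
    h=cv2.cvtColor(img,cv2.COLOR_BGR2HSV).astype(int);m=fn(h[...,0],h[...,1],h[...,2]).astype(np.uint8)
    k=np.zeros_like(m);u,v=map(int,seed);k[max(0,v-box):v+box,max(0,u-box):u+box]=1;m*=k
    n,l,s,c=cv2.connectedComponentsWithStats(m)
    i=1+np.argmax(s[1:,4]);mm=(l==i).astype(np.uint8)
    cs,_=cv2.findContours(mm,cv2.RETR_EXTERNAL,cv2.CHAIN_APPROX_NONE);ct=max(cs,key=cv2.contourArea)
    mo=cv2.moments(ct);return (mo["m10"]/mo["m00"],mo["m01"]/mo["m00"]),s[i],ct
red=lambda h,s,v:((h<6)|(h>172))&(s>130)&(v>70)
amber=lambda h,s,v:((h<22)|(h>172))&(s>110)&(v>70)
green=lambda h,s,v:(h>60)&(h<95)&(s>90)
blue=lambda h,s,v:(h>105)&(h<125)&(s>140)
orange=lambda h,s,v:(h<15)&(s>170)&(v>110)
yellow=lambda h,s,v:(h>15)&(h<30)&(s>120)
white=lambda h,s,v:(v>188)&(s<60)
def tray(n,ct,z=9):
    P=np.array([onz(n,p[0],z)[:2] for p in ct],np.float32)
    (c,(w,h),a)=cv2.minAreaRect(P);b=cv2.boxPoints((c,(w,h),a))
    e=max([b[1]-b[0],b[2]-b[1]],key=np.linalg.norm);y=np.arctan2(e[1],e[0])
    y=(y-np.pi/2+np.pi/2)%np.pi-np.pi/2
    return np.array(c),(w,h),y
E
python3 - <<'E'
from seg import *
np.set_printoptions(precision=1,suppress=True)
for a,b in [((310,101),(190,240)),((307,38),(97,75)),((608,88),(133,5))]: print("shelf",*two(a,b))
S={"top":dict(red=(341,153),amber=(341,155),green=(341,185),blue=(236,194),orange=(413,188)),
"side":dict(red=(254,182),amber=(254,187),green=(290,183),blue=(331,297),orange=(279,124))}
F=dict(red=red,amber=amber,green=green,blue=blue,orange=orange,yellow=yellow)
Z=dict(red=55,amber=40,green=14)
for n in S:
    im=cv2.imread(f"pics/{n}0.png")
    for k,u in S[n].items():
        c,s,ct=comp(im,F[k],u,60 if k in("blue","orange") else 18)
        if k in("blue","orange"):
            print(n,k,s,tray(n,ct))
        else: print(n,k,s,np.array(c),onz(n,c,Z[k]))
    for k,u,z in ([("white",(349,222),58),("pet",(300,156),28),("cart",(299,187),50)] if n=="top" else [("white",(333,160),53),("pet",(267,229),26),("cart",(307,217),45)]):
        for t in(150,175,200):
            c,s,ct=comp(im,lambda h,s,v:(v>t)&(s<(45)),u,22)
            r=cv2.minAreaRect(ct);print(n,k,t,s,np.array(c),onz(n,c,z),r[1],r[2])
E
```

```text
shelf [897.5  28.6 -13.4] 2.8104145022940035
shelf [850.7  23.8 514.5] 94.49475811188579
shelf [  943.8 -1007.9   -28. ] 69.00629101053254
top red [338 148   7   6  33] [341.1 150.6] [697.2 -60.4  55. ]
top amber [336 147  10  13  95] [340.6 153.1] [694.3 -59.5  40. ]
top green [333 178  15  15  88] [340.2 184.7] [599.5 -54.   14. ]
top blue [ 196  174   77   41 2303] (array([587.1, 279.8]), (235.0689697265625, 104.98495483398438), np.float32(-0.18460429))
top orange [ 376  173   75   32 2214] (array([ 578.2, -281.4]), (232.0970916748047, 100.2032470703125), np.float32(-0.046257615))
top white 150 [ 327  200   44   44 1456] [349.3 218.2] [484.3 -72.1  58. ] (43.0, 43.0) 90.0
top white 175 [343 217  12  12  99] [348.4 222.8] [470.4 -68.6  58. ] (11.0, 11.0) 0.0
top white 200 [346 218   7   7  37] [349.  221.2] [475.3 -70.7  58. ] (6.0, 6.0) 0.0
top pet 150 [ 278  134   44   44 1783] [299.4 155.5] [696.3  69.6  28. ] (43.0, 43.0) 90.0
top pet 175 [289 146  21  20 312] [299.3 155.9] [695.  70.  28.] (18.384775161743164, 19.798988342285156) 45.0
top pet 200 [291 148  18  17 239] [299.3 1
[... 1138 characters left out ...]
 53. ] (11.7669677734375, 6.275716781616211) 11.309932708740234
side pet 150 [ 245  207   44   44 1931] [266.5 228.5] [696.4  72.7  26. ] (43.0, 43.0) 90.0
side pet 175 [245 207  36  36 806] [264.4 226.5] [700.5  65.6  26. ] (34.33594512939453, 35.38987350463867) 86.8201675415039
side pet 200 [255 217  24  22 399] [266.6 227.5] [695.5  70.2  26. ] (21.21320343017578, 22.62741470336914) 45.0
side cart 150 [ 285  195   44   44 1797] [306.5 214.9] [589.7  73.   45. ] (43.0, 43.0) 90.0
side cart 175 [285 195  41  35 838] [305.9 214.5] [590.8  71.5  45. ] (32.75139617919922, 41.3805046081543) 78.69007110595703
side cart 200 [296 201  21  29 567] [306.3 214.6] [589.9  72.1  45. ] (28.0, 20.0) 90.0
```

The top view shows the stock clear of the arm. Measured world positions (mm):

| Thing | Position | Yaw (rad) |
|---|---|---|
| petri | (695, 70) | – |
| green | (600, −53) | – |
| red | (697, −58) | – |
| carton | (591, 75) | – |
| blue tray | (587, 279.5) | −0.18 |
| orange tray | (579, −281) | −0.043 |

The forearm clears the monitor easily, because the wrist sits about 340 mm above the TCP. The petri stack goes first.

>>> servo_tool(
  steps=[
    [-2,-0.2,3,7],
    [-4,-0.4,6,14],
    [-6,-0.6,9,21],
    [-8,-0.8,12,28],
    [-10,-1,15,35],
  ],
  grip=8.5,
  newtons=30,
)

```text
time: 1.87
ee_pos: [542.2, 145.6, 393.2]
orientation: [-3.139, 0.002, 2.127]
ft_force: [0.9, 0.3, -0.2]
width: 85.2
```

>>> servo_tool(
  steps=[
    [0,0,4,6.5],
    [0,0,8,13],
    [0,0,12,19.5],
    [0,0,16,26],
    [0,0,19.5,32.5],
  ],
)

```text
time: 2.28
ee_pos: [540.3, 145.4, 195.4]
orientation: [-3.138, 0.003, 1.555]
ft_force: [0.6, 0.5, 0.6]
width: 85.4
```

Run:
```python
from seg import *
np.set_printoptions(precision=3,suppress=True)
o=bot.get_obs();print(o["time"],o["joint_pos"],o["ee_pos"],o["orientation"])
im=cv2.imread("pics/top0.png");
for t in(175,200):
    c,s,ct=comp(im,lambda h,s,v:(v>t)&(s<45),(299,187),22)
    P=np.array([onz("top",p[0],50 if t==200 else 40)[:2] for p in ct],np.float32);r=cv2.minAreaRect(P);print(t,r)
print("white",onz("side",(332.7,158.6),57),onz("top",(349,221.2),62),onz("top",(348.4,222.8),45))
# purple of carton, side 
c,s,ct=comp(cv2.imread("pics/side0.png"),lambda h,s,v:(v>190)&(s<60),(307,217),22);print(cv2.minAreaRect(ct),cv2.approxPolyDP(ct,3,True)[:,0].tolist())
```

```text
2.2833 [ 0.264  0.428 -0.019  1.129 -0.002  1.851] [540.347 145.408 195.368] [-3.138  0.003  1.555]
175 ((595.4747924804688, 76.16423797607422), (82.43315887451172, 51.250953674316406), 74.51493072509766)
200 ((591.5775756835938, 75.81175231933594), (77.20172119140625, 46.01414489746094), 75.67304992675781)
white [474.679 -68.901  57.   ] [474.551 -70.393  62.   ] [472.595 -69.704  45.   ]
((306.0, 215.0), (28.0, 22.0), 90.0) [[297, 201], [296, 228], [316, 228], [316, 202]]
```

>>> servo_tool(
  steps=[
    [-1.8,3.9,0,0],
    [-3.6,7.8,0,0],
    [-5.5,11.7,0,0],
    [-7.3,15.6,0,0],
    [-7.3,15.6,0,0],
  ],
)

```text
time: 2.7
ee_pos: [699.6, 66.9, 191.6]
orientation: [-3.138, 0.005, 1.551]
ft_force: [-0.4, -0.1, -0.2]
width: 85.2
```

Run:
```python
from seg import *
o=bot.get_obs();print(o["time"],o["joint_pos"].round(3),o["ee_pos"].round(1),o["orientation"].round(3))
a=[]
for n,u in(("top",(300,150)),("side",(267,225))):
    i=bot.read_camera(n)[:,:,::-1];cv2.imwrite(f"pics/{n}2.png",i)
    u=proj(n,[695,70,40]).astype(int);a.append(cv2.resize(i[max(0,u[1]-65):u[1]+65,u[0]-65:u[0]+65],(390,390),interpolation=2))
cv2.imwrite("pics/c2.png",np.hstack(a))
```

```text
2.7 [ 0.097  0.714  0.462  1.323 -0.004  1.688] [699.6  66.9 191.6] [-3.138  0.005  1.551]
```

View pics/c2.png

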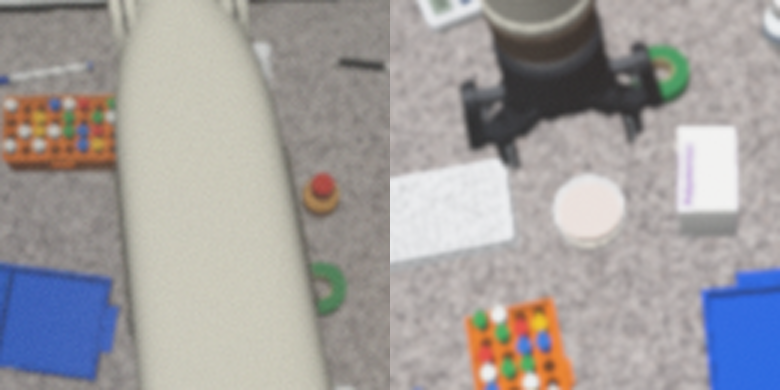

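The gripper hangs above the petri stack (side crop 588,210), with the red bottle, green roll and carton all clear. I'll descend with a small correction and grip.

>>> servo_tool(
  steps=[
    [0.3,-0.4,3,0],
    [0.3,-0.4,6.5,0],
    [0.3,-0.4,9.5,0],
    [0.3,-0.4,11.2,0],
    [0.3,-0.4,11.3,0],
  ],
)

```text
time: 3.22
ee_pos: [686.0, 73.3, 74.5]
orientation: [-3.124, 0.004, 1.555]
ft_force: [-0.3, 0.0, -0.1]
width: 85.3
```

>>> servo_tool(
  steps=[
    [0,0,0,0],
    [0,0,0,0],
    [0,0,0,0],
    [0,0,0,0],
    [0,0,0,0],
  ],
  grip=4.5,
)

```text
time: 3.63
ee_pos: [686.9, 73.4, 76.4]
orientation: [-3.127, 0.004, 1.555]
ft_force: [-0.4, -0.4, -0.4]
width: 60.2
```

>>> servo_tool(
  steps=[
    [0,0,-1,0],
    [0,0,-4,0],
    [0,0,-8,0],
    [0,0,-11,0],
    [0,0,-12,0],
  ],
)

```text
time: 4.05
ee_pos: [691.4, 74.0, 204.7]
orientation: [-3.139, 0.002, 1.555]
ft_force: [1.8, 1.1, 1.3]
width: 60.0
```

>>> servo_tool(
  steps=[
    [-3,-1,0,0],
    [-7,-2.4,0,0],
    [-11,-3.8,0,0],
    [-15,-5.2,0,0],
    [-18,-6.2,0,0],
  ],
)

```text
time: 4.47
ee_pos: [625.2, -107.4, 206.0]
orientation: [-3.139, 0.003, 1.554]
ft_force: [-0.1, -1.4, -0.0]
width: 59.9
```

>>> servo_tool(
  steps=[
    [-4,-1.4,0,0],
    [-8,-2.8,0,0],
    [-11.9,-4.2,0,0],
    [-11.9,-4.2,0,0],
    [-11.9,-4.2,0,0],
  ],
)

```text
time: 4.88
ee_pos: [579.9, -228.8, 207.1]
orientation: [-3.14, 0.004, 1.548]
ft_force: [0.1, 0.7, 0.5]
width: 60.0
```

>>> servo_tool(
  steps=[
    [0,0,0,0],
    [0,0,0,0],
  ],
)

```text
time: 5.05
ee_pos: [580.3, -228.3, 207.5]
orientation: [-3.14, 0.003, 1.549]
ft_force: [0.7, -0.4, -0.5]
width: 60.0
```

Run:
```python
from seg import *
o=bot.get_obs();print(o["time"],o["ee_pos"].round(1),o["orientation"].round(3),o["qd"].round(3))
i=bot.read_camera("side")[:,:,::-1];cv2.imwrite("pics/side3.png",i)
c,s,ct=comp(i,lambda h,s,v:(v>185)&(s<60),proj("side",[581,-228,145]),18);print(c,s,onz("side",c,140))
cv2.imwrite("pics/c3.png",cv2.resize(i[40:220,200:400],None,fx=3,fy=3,interpolation=2))
```

```text
5.05 [ 580.3 -228.3  207.5] [-3.140e+00  3.000e-03  1.549e+00] [ 0.022  0.004 -0.001 -0.002  0.002 -0.003]
(278.9375, 98.11948529411765) [269  90  21  21 312] [ 576.28747729 -248.12337344  140.        ]
```

View pics/c3.png

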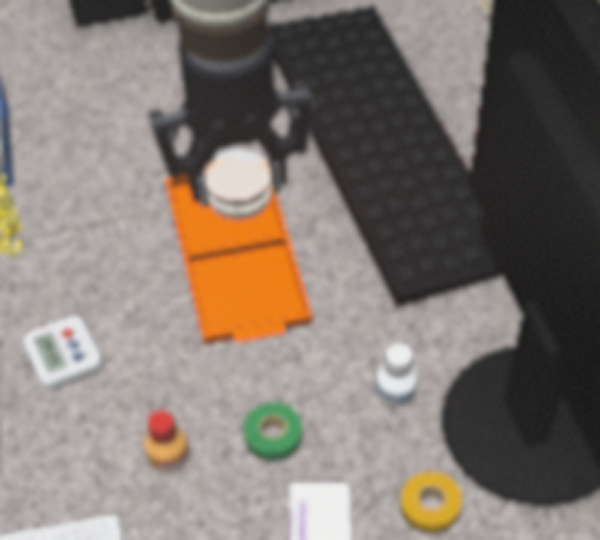

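>>> servo_tool(
  steps=[
    [0.3,0.1,4,0],
    [0.3,0.1,8,0],
    [0.3,0.1,11,0],
    [0.3,0.1,12,0],
    [0.3,0.1,12,0],
  ],
)

```text
time: 5.52
ee_pos: [579.6, -222.8, 83.8]
orientation: [-3.133, 0.001, 1.552]
ft_force: [-0.3, 0.2, -0.6]
width: 60.1
```

>>> servo_tool(
  steps=[
    [0,0,0,0],
    [0,0,0,0],
  ],
)

```text
time: 5.68
ee_pos: [581.0, -222.4, 85.5]
orientation: [-3.135, 0.001, 1.553]
ft_force: [-0.4, -0.5, 0.0]
width: 59.9
```

Run:
```python
from seg import *
o=bot.get_obs();print(o["time"],o["ee_pos"].round(1),o["orientation"].round(3),o["ft_force"].round(1))
i=cv2.imread("pics/side3.png");print(onz("side",(278.9,98.1),157),onz("side",(278.9,98.1),161))
```

```text
5.6833 [ 581.  -222.4   85.5] [-3.135e+00  1.000e-03  1.553e+00] [-0.4 -0.5  0. ]
[ 579.18407671 -231.88411846  157.        ] [ 579.84645204 -228.03986216  161.        ]
```

>>> servo_tool(
  steps=[
    [-0.2,0,0.3,0],
    [-0.2,0,0.6,0],
    [-0.2,0,0.6,0],
    [-0.2,0,0.6,0],
  ],
)

```text
time: 6.02
ee_pos: [581.2, -224.6, 80.2]
orientation: [-3.136, 0.002, 1.553]
ft_force: [-0.8, -0.4, -1.0]
width: 59.9
```

>>> servo_tool(
  steps=[
    [0,0,0,0],
    [0,0,0,0],
    [0,0,0,0],
  ],
  grip=7.2,
)

```text
time: 6.27
ee_pos: [581.3, -224.8, 80.6]
orientation: [-3.137, 0.002, 1.553]
ft_force: [0.0, -1.0, -0.2]
width: 71.9
```

>>> servo_tool(
  steps=[
    [0,0,-1,0],
    [0,0,-4,0],
    [0,0,-7,0],
    [0,0,-10,0],
    [0,0,-12,0],
  ],
)

```text
time: 6.68
ee_pos: [582.8, -224.9, 204.8]
orientation: [-3.141, 0.003, 1.553]
ft_force: [0.9, -0.7, -0.0]
width: 72.0
```

>>> servo_tool(
  steps=[
    [4,0.3,0,0],
    [8,0.7,0,0],
    [12,1,0,0],
    [16,1.3,0,0],
    [17.2,1.4,0,0],
  ],
  grip=8.2,
)

```text
time: 7.1
ee_pos: [600.1, -48.1, 205.3]
orientation: [3.141, 0.001, 1.558]
ft_force: [0.6, -0.2, 0.2]
width: 81.8
```

>>> servo_tool(
  steps=[
    [0,0,0,0],
    [0,0,0,0],
    [0,0,0,0],
  ],
)

```text
time: 7.35
ee_pos: [600.2, -49.0, 205.8]
orientation: [3.14, 0.002, 1.557]
ft_force: [-0.2, -0.5, -0.1]
width: 82.3
```

Run:
```python
from seg import *
np.set_printoptions(precision=1,suppress=True)
o=bot.get_obs();print(o["time"],o["ee_pos"],o["orientation"].round(3))
i=bot.read_camera("side")[:,:,::-1]
c,s,ct=comp(i,lambda h,s,v:(v>185)&(s<60),proj("side",[581,-228,30]),18);print("pet",c,s,onz("side",c,29),cv2.minAreaRect(ct))
c,s,ct=comp(i,orange,(279,124),60);print(tray("side",ct))
c,s,ct=comp(i,green,(290,183),18);print("green",s,onz("side",c,14))
cv2.imwrite("pics/c4.png",cv2.resize(i[80:260,200:400],None,fx=3,fy=3,interpolation=2))
```

```text
7.35 [600.2 -49.  205.8] [3.1 0.  1.6]Traceback (most recent call last):
  File "<stdin>", line 5, in <module>
  File "seg.py", line 6, in comp
    i=1+np.argmax(s[1:,4]);mm=(l==i).astype(np.uint8)
        ~~~~~~~~~^^^^^^^^^
    return _wrapfunc(a, 'argmax', axis=axis, out=out, **kwds)
    return bound(*args, **kwds)
ValueError: attempt to get argmax of an empty sequence
```

>>> servo_tool(
  steps=[
    [-0.4,0,4,0],
    [-0.4,0,8,0],
    [-0.4,0,11,0],
    [-0.4,0,12,0],
    [-0.4,0,12.2,0],
  ],
)

```text
time: 7.82
ee_pos: [597.8, -55.3, 80.5]
orientation: [-3.136, 0.002, 1.554]
ft_force: [-1.2, 0.1, 0.2]
width: 81.7
```

>>> servo_tool(
  steps=[
    [0,0,0,0],
    [0,0,0,0],
  ],
)

```text
time: 7.98
ee_pos: [598.8, -56.4, 82.0]
orientation: [-3.138, 0.002, 1.552]
ft_force: [0.4, -0.6, -0.1]
width: 82.3
```

>>> servo_tool(
  steps=[
    [0.3,0.1,0.4,0],
    [0.3,0.1,0.8,0],
    [0.3,0.1,0.8,0],
    [0.3,0.1,0.8,0],
  ],
)

```text
time: 8.32
ee_pos: [600.1, -53.2, 74.6]
orientation: [-3.139, 0.002, 1.553]
ft_force: [-0.6, 0.4, -0.3]
width: 82.0
```

>>> servo_tool(
  steps=[
    [0,0,0,0],
    [0,0,0,0],
    [0,0,0,0],
    [0,0,0,0],
    [0,0,0,0],
  ],
  grip=4,
  newtons=40,
)

```text
time: 8.73
ee_pos: [600.5, -53.2, 75.3]
orientation: [-3.14, 0.002, 1.553]
ft_force: [-0.7, -0.3, 4.0]
width: 52.8
```

>>> servo_tool(
  steps=[
    [0,0,-1,0],
    [0,0,-4,0],
    [0,0,-7,0],
    [0,0,-10,0],
    [0,0,-13,0],
  ],
)

```text
time: 9.15
ee_pos: [600.3, -52.9, 206.8]
orientation: [-3.139, 0.002, 1.553]
ft_force: [0.2, 0.4, -1.0]
width: 52.6
```

Run:
```python
from seg import *
np.set_printoptions(precision=1,suppress=True)
i=bot.read_camera("top")[:,:,::-1];cv2.imwrite("pics/top5.png",i)
s_=bot.read_camera("side")[:,:,::-1];cv2.imwrite("pics/side5.png",s_)
for t in(170,190):
    c,s,ct=comp(i,lambda h,s,v:(v>t)&(s<70),proj("top",[581,-228,30]),14);print("pet",c,s,onz("top",c,31),cv2.minEnclosingCircle(ct))
c,s,ct=comp(i,orange,(413,188),60);print(tray("top",ct))
o=bot.get_obs()["ee_pos"]
c,s,ct=comp(s_,green,proj("side",o-[0,0,65]),30);print("green",c,s,onz("side",c,206.8-75+13))
u=proj("side",o-[0,0,60]).astype(int)
cv2.imwrite("pics/c5.png",np.hstack([cv2.resize(i[150:230,350:470],(600,400),interpolation=2)[:,:400],cv2.resize(s_[u[1]-40:u[1]+40,u[0]-40:u[0]+40],(400,400),interpolation=2)]))
```

```text
pet (396.84615384615387, 187.19433198380565) [388 178  19  19 273] [ 579.  -227.3   31. ] ((396.5, 187.5), 9.617792129516602)
pet (397.3035850495805, 186.50495804729212) [388 178  19  18 244] [ 581.1 -228.9   31. ] ((396.5, 187.5), 9.617792129516602)
(array([ 577.4, -298. ]), (198.7637481689453, 100.2028579711914), np.float32(-0.046256304))
green (286.6433333333333, 153.33055555555555) [276 144  22  20 237] [603.3 -56.9 144.8]
```

View pics/c5.png

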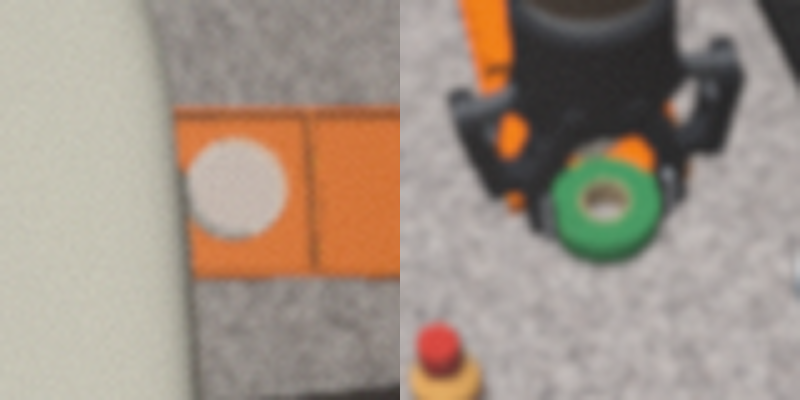

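>>> servo_tool(
  steps=[
    [-4,-0.4,0,0],
    [-8,-0.8,0,0],
    [-12,-1.2,0,0],
    [-16,-1.6,0,0],
    [-17.3,-1.7,0,0],
  ],
)

```text
time: 9.67
ee_pos: [582.1, -230.9, 211.8]
orientation: [3.133, 0.005, 1.547]
ft_force: [0.5, 0.1, -0.1]
width: 52.8
```

>>> servo_tool(
  steps=[
    [0,0,0,0],
    [0,0,0,0],
    [0,0,0,0],
    [0,0,0,0],
  ],
)

```text
time: 10.0
ee_pos: [582.3, -229.1, 211.5]
orientation: [3.133, 0.004, 1.55]
ft_force: [0.6, 0.1, -0.0]
width: 52.5
```

Run:
```python
from seg import *
np.set_printoptions(precision=1,suppress=True)
s_=bot.read_camera("side")[:,:,::-1];cv2.imwrite("pics/side6.png",s_)
o=bot.get_obs();print(o["ee_pos"],o["orientation"].round(3))
c,s,ct=comp(s_,green,proj("side",o["ee_pos"]-[0,0,65]),30);P=ct[:,0]
print("green",c,s,[onz("side",c,o["ee_pos"][2]-75+h) for h in(12,16,19)])
```

```text
[ 582.4 -229.1  211.7] [3.1 0.  1.6]
green (278.2295454545455, 101.67045454545455) [269  94  20  16 169] [array([ 582.7, -227.7,  148.7]), array([ 583.3, -223.9,  152.7]), array([ 583.8, -221.1,  155.7])]
```

>>> servo_tool(
  steps=[
    [0,-0.2,3,0],
    [0,-0.2,6,0],
    [0,-0.2,8.5,0],
    [0,-0.2,9.2,0],
    [0,-0.2,9.4,0],
  ],
)

```text
time: 10.47
ee_pos: [580.1, -227.5, 115.4]
orientation: [3.138, 0.003, 1.552]
ft_force: [0.7, -0.7, -0.6]
width: 52.8
```

>>> servo_tool(
  steps=[
    [0,0,0,0],
    [0,0,0,0],
    [0,0,0,0],
    [0,0,0,0],
  ],
)

```text
time: 10.8
ee_pos: [581.1, -227.8, 117.2]
orientation: [3.135, 0.004, 1.552]
ft_force: [-0.1, -0.1, -0.5]
width: 52.9
```

>>> servo_tool(
  steps=[
    [-0.1,-0.1,0.3,0],
    [-0.1,-0.1,0.6,0],
    [-0.1,-0.1,0.9,0],
    [-0.1,-0.1,0.9,0],
    [-0.1,-0.1,0.9,0],
  ],
)

```text
time: 11.22
ee_pos: [580.4, -229.1, 108.8]
orientation: [3.134, 0.004, 1.552]
ft_force: [-0.8, -0.7, 3.2]
width: 52.3
```

>>> servo_tool(
  steps=[
    [0,0,0,0],
    [0,0,0,0],
  ],
)

```text
time: 11.38
ee_pos: [580.4, -229.1, 108.8]
orientation: [3.134, 0.004, 1.552]
ft_force: [-1.4, 0.4, 1.6]
width: 52.7
```

>>> servo_tool(
  steps=[
    [0,0,0,0],
    [0,0,0,0],
    [0,0,0,0],
    [0,0,0,0],
  ],
  grip=7,
)

```text
time: 11.72
ee_pos: [580.2, -229.1, 108.5]
orientation: [3.134, 0.004, 1.552]
ft_force: [0.8, -0.2, 0.4]
width: 70.3
```

>>> servo_tool(
  steps=[
    [0,0,-1,0],
    [0,0,-3,0],
    [0,0,-6,0],
    [0,0,-9,0],
    [0,0,-10,0],
  ],
)

```text
time: 12.13
ee_pos: [581.5, -229.4, 214.3]
orientation: [3.127, 0.007, 1.552]
ft_force: [0.7, -0.2, 1.8]
width: 70.1
```

>>> servo_tool(
  steps=[
    [3.3,-2.2,0,0],
    [6.6,-4.4,0,0],
    [9.9,-6.6,0,0],
    [13.2,-8.8,0,0],
    [15.5,-10.8,0,0],
  ],
)

```text
time: 12.55
ee_pos: [474.7, -70.3, 211.7]
orientation: [3.127, 0.006, 1.553]
ft_force: [-0.0, 0.5, 0.7]
width: 70.0
```

>>> servo_tool(
  steps=[
    [0,0,0,0],
    [0,0,0,0],
    [0,0,0,0],
  ],
)

```text
time: 12.8
ee_pos: [475.4, -70.4, 212.4]
orientation: [3.125, 0.007, 1.553]
ft_force: [0.2, 0.7, -0.2]
width: 70.2
```

Run:
```python
from seg import *
np.set_printoptions(precision=1,suppress=True)
o=bot.get_obs();print(o["time"],o["ee_pos"],o["orientation"].round(3))
i=bot.read_camera("top")[:,:,::-1];cv2.imwrite("pics/top7.png",i)
s_=bot.read_camera("side")[:,:,::-1];cv2.imwrite("pics/side7.png",s_)
for n,im in(("top",i),("side",s_)):
    try:
        c,s,ct=comp(im,green,proj(n,[580,-228,45]),20);print("green",s,onz(n,c,47 if n=="top" else 45))
        P=np.array([onz(n,p[0],50)[:2] for p in ct],np.float32);print(cv2.minEnclosingCircle(P))
    except Exception as e: print(n,e)
cv2.imwrite("pics/c7.png",np.hstack([cv2.resize(i[140:260,320:440],(400,400),interpolation=2),cv2.resize(s_[80:200,240:360],(400,400),interpolation=2)]))
```

```text
12.8 [475.4 -70.4 212.4] [3.1 0.  1.6]
green [397 179   9   6  13] [ 592.8 -246.7   47. ]
((591.6949462890625, -237.65769958496094), 14.261619567871094)
green [273 120  17  15 119] [ 581.5 -227.6   45. ]
((582.1920776367188, -223.20460510253906), 26.981658935546875)
```

View pics/c7.png

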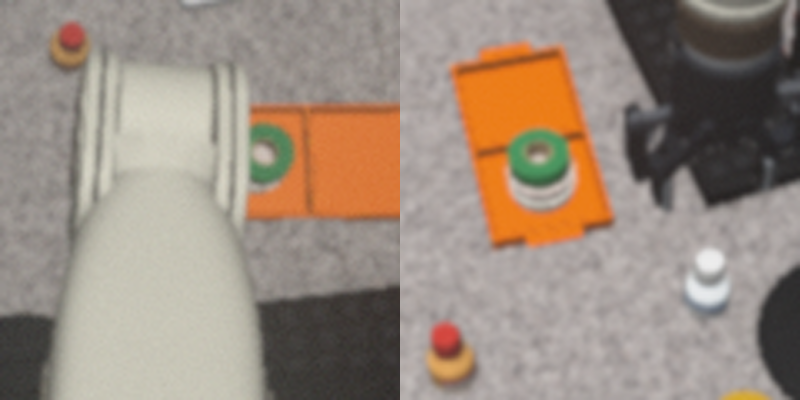

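The green roll sits centred on the dishes (side crop 538,155). Next is the white bottle.

>>> servo_tool(
  steps=[
    [0,-0.1,4,0],
    [0,-0.1,8,0],
    [0,-0.1,11,0],
    [0,-0.1,12.2,0],
    [0,-0.1,12.6,0],
  ],
)

```text
time: 13.32
ee_pos: [475.5, -72.7, 82.9]
orientation: [3.131, 0.006, 1.55]
ft_force: [-0.6, 0.1, 0.6]
width: 69.9
```

>>> servo_tool(
  steps=[
    [0,0,0,0],
    [0,0,0,0],
    [0,0,0,0],
  ],
)

```text
time: 13.57
ee_pos: [476.7, -73.3, 83.9]
orientation: [3.129, 0.006, 1.549]
ft_force: [-0.3, -0.5, -0.4]
width: 70.1
```

>>> servo_tool(
  steps=[
    [0.3,-0.2,0,0],
    [0.3,-0.2,0,0],
    [0.3,-0.2,0,0],
  ],
)

```text
time: 13.82
ee_pos: [475.4, -70.2, 84.8]
orientation: [3.127, 0.006, 1.55]
ft_force: [0.3, -0.6, 0.1]
width: 69.6
```

>>> servo_tool(
  steps=[
    [0,0,0,0],
    [0,0,0,0],
    [0,0,0,0],
    [0,0,0,0],
    [0,0,0,0],
  ],
  grip=3,
  newtons=30,
)

```text
time: 14.23
ee_pos: [475.5, -70.2, 85.4]
orientation: [3.126, 0.006, 1.55]
ft_force: [-2.4, 0.2, 5.9]
width: 37.7
```

>>> servo_tool(
  steps=[
    [0,0,-1,0],
    [0,0,-4,0],
    [0,0,-7,0],
    [0,0,-10,0],
    [0,0,-13,0],
  ],
)

```text
time: 14.65
ee_pos: [473.0, -69.2, 216.4]
orientation: [3.127, 0.006, 1.55]
ft_force: [0.3, 0.1, -0.2]
width: 37.9
```

>>> servo_tool(
  steps=[
    [0,0,0,0],
    [0,0,0,0],
  ],
)

```text
time: 14.82
ee_pos: [474.2, -69.4, 218.3]
orientation: [3.123, 0.007, 1.55]
ft_force: [-0.8, 0.1, -1.5]
width: 38.1
```

>>> servo_tool(
  steps=[
    [-2,1,0,0],
    [-5,2.2,0,0],
    [-8,3.4,0,0],
    [-11,4.6,0,0],
    [-14,5.8,0,0],
  ],
)

```text
time: 15.23
ee_pos: [528.6, -211.5, 218.0]
orientation: [3.126, 0.005, 1.55]
ft_force: [-0.5, 0.5, 0.0]
width: 37.7
```

>>> servo_tool(
  steps=[
    [-3,1.2,0,0],
    [-6,2.5,0,0],
    [-9,3.8,0,0],
    [-11.5,4.8,0,0],
    [-11.5,4.8,0,0],
  ],
)

```text
time: 15.65
ee_pos: [574.3, -332.0, 215.6]
orientation: [3.129, 0.006, 1.546]
ft_force: [-0.4, -0.1, -0.8]
width: 37.7
```

>>> servo_tool(
  steps=[
    [0,0,0,0],
    [0,0,0,0],
    [0,0,0,0],
  ],
)

```text
time: 15.9
ee_pos: [573.4, -330.9, 213.8]
orientation: [3.132, 0.004, 1.546]
ft_force: [0.5, -0.3, -0.7]
width: 37.8
```

Run:
```python
from seg import *
np.set_printoptions(precision=1,suppress=True)
o=bot.get_obs();print(o["time"],o["ee_pos"],o["orientation"].round(3))
i=bot.read_camera("top")[:,:,::-1]
c,s,ct=comp(i,green,proj("top",[580,-228,45]),20);print("green",s,onz("top",c,49))
P=np.array([onz("top",p[0],50)[:2] for p in ct],np.float32);print(cv2.minEnclosingCircle(P))
```

```text
15.9 [ 573.4 -330.9  213.8] [3.1 0.  1.5]
green [391 182  13  11  33] [ 569.5 -217.7   49. ]
((574.9532470703125, -225.46173095703125), 20.523208618164062)
```

>>> servo_tool(
  steps=[
    [-0.2,0.4,4,0],
    [-0.2,0.4,8,0],
    [-0.2,0.4,10.5,0],
    [-0.2,0.4,11.3,0],
    [-0.2,0.4,11.5,0],
  ],
)

```text
time: 16.37
ee_pos: [577.5, -331.5, 97.3]
orientation: [3.135, 0.002, 1.548]
ft_force: [0.0, -0.1, -1.1]
width: 38.2
```

>>> servo_tool(
  steps=[
    [0,0,0,0],
    [0,0,0,0],
    [0,0,0,0],
    [0,0,0,0],
  ],
)

```text
time: 16.7
ee_pos: [578.6, -332.1, 99.7]
orientation: [3.132, 0.004, 1.548]
ft_force: [-0.4, -0.9, -0.8]
width: 38.2
```

>>> servo_tool(
  steps=[
    [-0.1,-0.1,0.4,0],
    [-0.1,-0.1,0.8,0],
    [-0.1,-0.1,1.1,0],
    [-0.1,-0.1,1.1,0],
    [-0.1,-0.1,1.1,0],
  ],
)

```text
time: 17.12
ee_pos: [577.7, -333.3, 88.6]
orientation: [3.132, 0.004, 1.548]
ft_force: [-0.3, 0.5, 0.2]
width: 37.8
```

>>> servo_tool(
  steps=[
    [0,0,0,0],
    [0,0,0,0],
  ],
)

```text
time: 17.28
ee_pos: [577.7, -333.3, 88.6]
orientation: [3.132, 0.004, 1.548]
ft_force: [0.2, 0.7, 0.1]
width: 38.2
```

>>> servo_tool(
  steps=[
    [0,0,0,0],
    [0,0,0,0],
    [0,0,0,0],
    [0,0,0,0],
  ],
  grip=6.5,
)

```text
time: 17.62
ee_pos: [577.7, -333.2, 88.4]
orientation: [3.132, 0.004, 1.548]
ft_force: [-0.0, -0.2, -0.1]
width: 65.6
```

>>> servo_tool(
  steps=[
    [0,0,-1,0],
    [0,0,-4,0],
    [0,0,-7,0],
    [0,0,-10,0],
    [0,0,-12,0],
  ],
)

```text
time: 18.03
ee_pos: [577.3, -333.2, 212.8]
orientation: [3.128, 0.006, 1.548]
ft_force: [1.3, -0.1, -0.2]
width: 64.9
```

>>> servo_tool(
  steps=[
    [3.5,1.4,0,0],
    [7,2.8,0,0],
    [10.5,4.2,0,0],
    [14,5.6,0,0],
    [17.5,7,0,0],
  ],
)

```text
time: 18.45
ee_pos: [651.7, -158.4, 214.0]
orientation: [3.127, 0.006, 1.547]
ft_force: [0.3, -0.1, -0.1]
width: 65.2
```

>>> servo_tool(
  steps=[
    [3,1.2,0,0],
    [6,2.5,0,0],
    [9,3.8,0,0],
    [10,4.2,0,0],
    [10,4.2,0,0],
  ],
)

```text
time: 18.87
ee_pos: [697.0, -55.9, 214.4]
orientation: [3.126, 0.006, 1.552]
ft_force: [0.8, -0.3, 0.5]
width: 64.9
```

>>> servo_tool(
  steps=[
    [0,0,0,0],
    [0,0,0,0],
    [0,0,0,0],
    [0,0,0,0],
  ],
)

```text
time: 19.2
ee_pos: [696.6, -57.7, 214.7]
orientation: [3.126, 0.006, 1.55]
ft_force: [0.2, -1.0, 1.0]
width: 65.1
```

>>> servo_tool(
  steps=[
    [0,0,4,0],
    [0,0,8,0],
    [0,0,11,0],
    [0,0,12.2,0],
    [0,0,12.6,0],
  ],
)

```text
time: 19.62
ee_pos: [696.1, -59.5, 85.1]
orientation: [3.133, 0.006, 1.548]
ft_force: [0.1, -0.1, 0.4]
width: 64.8
```

>>> servo_tool(
  steps=[
    [0,0,0,0],
    [0,0,0,0],
    [0,0,0,0],
  ],
)

```text
time: 19.87
ee_pos: [697.6, -59.9, 87.6]
orientation: [3.129, 0.006, 1.548]
ft_force: [0.1, 0.1, -0.0]
width: 64.7
```

Run:
```python
from seg import *
np.set_printoptions(precision=1,suppress=True)
i=bot.read_camera("top")[:,:,::-1];s_=bot.read_camera("side")[:,:,::-1]
for n,im in(("top",i),("side",s_)):
    try:
        c,s,ct=comp(im,red,proj(n,[697,-58,55]),14);print(n,"red",s,onz(n,c,55))
        c,s,ct=comp(im,green,proj(n,[580,-228,45]),20);print("green",s,cv2.minEnclosingCircle(np.array([onz(n,p[0],48)[:2] for p in ct],np.float32)))
    except Exception as e: print(n,e)
cv2.imwrite("pics/c8.png",np.hstack([cv2.resize(i[140:240,360:460],(400,400),interpolation=2),cv2.resize(s_[130:230,200:300],(400,400),interpolation=2)]))
```

```text
top attempt to get argmax of an empty sequence
side red [250 176   8  11  70] [699.1 -58.1  55. ]
green [273 120  17  15 124] ((581.9354858398438, -224.78277587890625), 27.14243507385254)
```

View pics/c8.png

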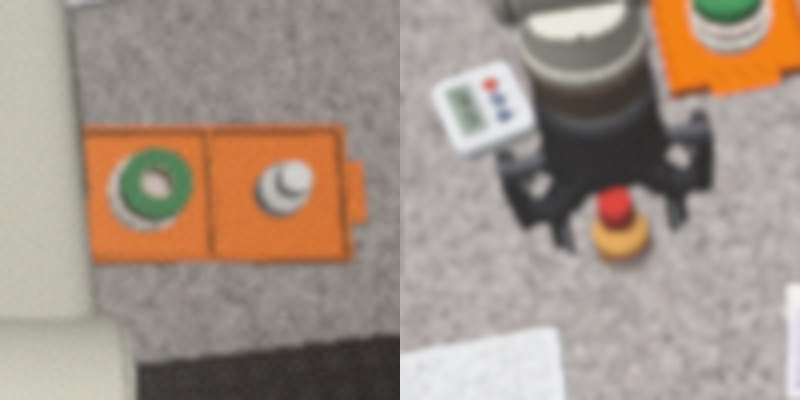

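>>> servo_tool(
  steps=[
    [0.1,0.1,0,0],
    [0.1,0.1,0,0],
    [0.1,0.1,0,0],
    [0.1,0.1,0,0],
    [0.1,0.1,0,0],
  ],
  grip=3,
)

```text
time: 20.38
ee_pos: [699.8, -58.6, 89.6]
orientation: [3.125, 0.006, 1.548]
ft_force: [-0.5, 0.6, 5.2]
width: 37.5
```

>>> servo_tool(
  steps=[
    [0,0,0,0],
    [0,0,-2,0],
    [0,0,-5,0],
    [0,0,-8,0],
    [0,0,-12,0],
  ],
)

```text
time: 20.8
ee_pos: [696.0, -57.6, 207.2]
orientation: [3.132, 0.006, 1.549]
ft_force: [-0.0, -0.4, -0.7]
width: 37.3
```

>>> servo_tool(
  steps=[
    [3,-0.8,0,0],
    [6,-1.6,0,0],
    [9,-2.5,0,0],
    [12,-3.4,0,0],
    [15,-4.2,0,0],
  ],
)

```text
time: 21.22
ee_pos: [656.3, 94.3, 205.4]
orientation: [3.133, 0.006, 1.548]
ft_force: [0.9, -0.2, 0.5]
width: 37.5
```

>>> servo_tool(
  steps=[
    [3,-0.8,0,0],
    [6,-1.6,0,0],
    [9,-2.5,0,0],
    [12,-3.4,0,0],
    [15,-4.2,0,0],
  ],
)

```text
time: 21.63
ee_pos: [616.7, 246.5, 203.6]
orientation: [3.134, 0.007, 1.548]
ft_force: [0.5, -0.7, -1.0]
width: 37.0
```

>>> servo_tool(
  steps=[
    [3,-0.8,0,0],
    [6,-1.6,0,0],
    [8.3,-2.2,0,0],
    [8.3,-2.2,0,0],
    [8.3,-2.2,0,0],
  ],
)

```text
time: 22.05
ee_pos: [595.5, 331.5, 201.9]
orientation: [3.135, 0.008, 1.551]
ft_force: [0.1, -0.5, -0.4]
width: 37.4
```

>>> servo_tool(
  steps=[
    [0,0,0,0],
    [0,0,0,0],
    [0,0,0,0],
    [0,0,0,0],
  ],
)

```text
time: 22.38
ee_pos: [595.9, 330.3, 201.9]
orientation: [3.136, 0.008, 1.55]
ft_force: [-1.2, 0.3, -0.8]
width: 37.5
```

>>> servo_tool(
  steps=[
    [0,0.1,4,0],
    [0,0.1,7,0],
    [0,0.1,9.3,0],
    [0,0.1,9.6,0],
    [0,0.1,9.8,0],
  ],
)

```text
time: 22.8
ee_pos: [596.9, 328.2, 102.4]
orientation: [3.139, 0.01, 1.548]
ft_force: [1.9, 0.9, -0.5]
width: 37.0
```

>>> servo_tool(
  steps=[
    [0,0,0,0],
    [0,0,0,0],
    [0,0,0,0],
    [0,0,0,0],
  ],
)

```text
time: 23.13
ee_pos: [597.8, 328.7, 104.4]
orientation: [3.136, 0.008, 1.548]
ft_force: [-0.3, 0.8, -0.3]
width: 37.7
```

>>> servo_tool(
  steps=[
    [0.2,-0.1,0.4,0],
    [0.2,-0.1,0.8,0],
    [0.2,-0.1,1.1,0],
    [0.2,-0.1,1.2,0],
    [0.2,-0.1,1.2,0],
  ],
)

```text
time: 23.55
ee_pos: [596.8, 330.8, 92.7]
orientation: [3.136, 0.008, 1.549]
ft_force: [-1.0, -0.4, 3.0]
width: 37.2
```

>>> servo_tool(
  steps=[
    [0,0,0,0],
    [0,0,0,0],
  ],
)

```text
time: 23.72
ee_pos: [596.8, 330.9, 92.8]
orientation: [3.136, 0.008, 1.549]
ft_force: [0.0, -0.5, 1.9]
width: 37.2
```

>>> servo_tool(
  steps=[
    [0,0,0,0],
    [0,0,0,0],
    [0,0,0,0],
    [0,0,0,0],
  ],
  grip=6.5,
)

```text
time: 24.05
ee_pos: [596.7, 330.8, 92.4]
orientation: [3.136, 0.008, 1.549]
ft_force: [-0.3, 0.5, 0.6]
width: 64.9
```

>>> servo_tool(
  steps=[
    [0,0,-1,0],
    [0,0,-4,0],
    [0,0,-7,0],
    [0,0,-10,0],
    [0,0,-12,0],
  ],
)

```text
time: 24.47
ee_pos: [596.9, 332.2, 216.9]
orientation: [3.132, 0.006, 1.549]
ft_force: [0.8, 0.5, 0.5]
width: 65.2
```

>>> servo_tool(
  steps=[
    [-3,0,0,0],
    [-6.5,0,0,0],
    [-10,0,0,0],
    [-13.5,0,0,0],
    [-17,0,0,0],
  ],
  grip=8.2,
)

```text
time: 24.88
ee_pos: [592.9, 160.9, 218.9]
orientation: [3.131, 0.006, 1.549]
ft_force: [0.6, 0.6, -0.3]
width: 81.9
```

>>> servo_tool(
  steps=[
    [-3,0,0,3],
    [-6,0,0,6],
    [-8,0,0,10],
    [-8.5,0,0,13.7],
    [-8.5,0,0,13.7],
  ],
)

```text
time: 25.3
ee_pos: [591.1, 73.8, 220.4]
orientation: [3.129, 0.003, 1.306]
ft_force: [0.1, 0.2, 0.6]
width: 82.3
```

>>> servo_tool(
  steps=[
    [0,0,0,0],
    [0,0,0,0],
    [0,0,0,0],
  ],
)

```text
time: 25.55
ee_pos: [591.2, 74.7, 220.7]
orientation: [3.128, 0.002, 1.308]
ft_force: [1.1, 1.1, -0.2]
width: 82.2
```

Run:
```python
from seg import *
np.set_printoptions(precision=1,suppress=True)
o=bot.get_obs();print(o["time"],o["ee_pos"],o["orientation"].round(3))
i=bot.read_camera("top")[:,:,::-1];s_=bot.read_camera("side")[:,:,::-1]
c,s,ct=comp(s_,red,proj("side",[597,330,58]),14);print("red",s,onz("side",c,58))
cv2.imwrite("pics/c9.png",np.hstack([cv2.resize(i[140:260,190:310],(400,400),interpolation=2),cv2.resize(s_[140:260,240:360],(400,400),interpolation=2)]))
```

```text
25.55 [591.2  74.7 220.7] [3.1 0.  1.3]
red [330 306  11  11  89] [597.7 330.7  58. ]
```

View pics/c9.png

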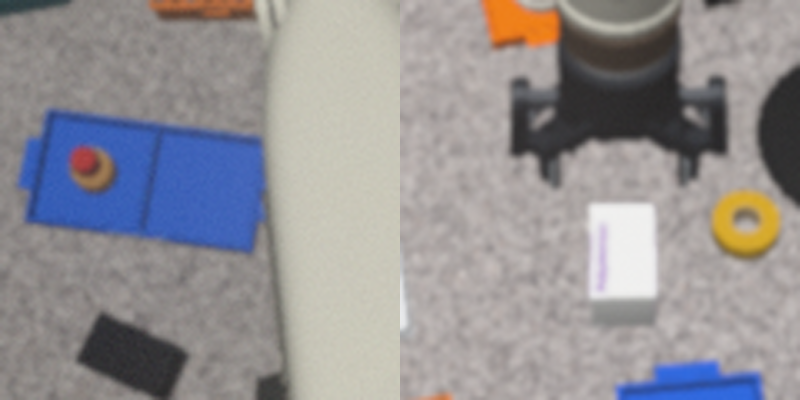

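The red bottle stands in the middle of blue's far bay (top crop 92,165). The carton lies under the gripper with the yellow roll clear. Descending.

>>> servo_tool(
  steps=[
    [0,0.1,4,0],
    [0,0.1,8,0],
    [0,0.1,11,0],
    [0,0.1,12.2,0],
    [0,0.1,12.8,0],
  ],
)

```text
time: 26.07
ee_pos: [591.4, 74.2, 88.9]
orientation: [3.135, 0.005, 1.309]
ft_force: [0.7, 0.0, 0.5]
width: 81.9
```

>>> servo_tool(
  steps=[
    [0,0,0,0],
    [0,0,0,0],
    [0,0,0,0],
  ],
)

```text
time: 26.32
ee_pos: [592.3, 74.7, 90.2]
orientation: [3.133, 0.004, 1.31]
ft_force: [0.0, 0.7, 0.5]
width: 82.2
```

>>> servo_tool(
  steps=[
    [0,0,0,0],
    [0,0,0,0],
    [0,0,0,0],
    [0,0,0,0],
    [0,0,0,0],
  ],
  grip=4,
  newtons=40,
)

```text
time: 26.73
ee_pos: [593.3, 74.8, 91.8]
orientation: [3.13, 0.003, 1.31]
ft_force: [-0.0, -0.4, 5.9]
width: 50.4
```

>>> servo_tool(
  steps=[
    [0,0,-1,0],
    [0,0,-4,0],
    [0,0,-7,0],
    [0,0,-10,0],
    [0,0,-12,0],
  ],
)

```text
time: 27.15
ee_pos: [592.7, 75.5, 215.5]
orientation: [3.127, 0.001, 1.31]
ft_force: [0.4, -0.2, 0.2]
width: 50.6
```

>>> servo_tool(
  steps=[
    [3,-1.1,0,-1],
    [6.5,-2.4,0,-2],
    [10,-3.7,0,-3],
    [13,-4.9,0,-4],
    [14.4,-5.4,0,-4.6],
  ],
)

```text
time: 27.57
ee_pos: [576.7, 232.3, 215.1]
orientation: [3.127, 0.001, 1.394]
ft_force: [0.1, 0.4, -0.2]
width: 50.6
```

>>> servo_tool(
  steps=[
    [0,0,0,0],
    [0,0,0,0],
    [0,0,0,0],
    [0,0,0,0],
  ],
)

```text
time: 27.9
ee_pos: [576.9, 230.6, 215.1]
orientation: [3.127, 0.002, 1.392]
ft_force: [-0.5, -0.6, -0.7]
width: 50.5
```

Run:
```python
from seg import *
o=bot.get_obs();e=o["ee_pos"];print(o["time"],e.round(1),o["orientation"].round(3))
s_=bot.read_camera("side")[:,:,::-1]
u=proj("side",e-[0,0,70]).astype(int);c,s,ct=comp(s_,lambda h,s,v:(v>190)&(s<60),u,25);print(c,s,onz("side",c,e[2]-92+47),cv2.approxPolyDP(ct,3,True)[:,0].tolist())
```

```text
27.9 [576.9 230.6 215.1] [3.127e+00 2.000e-03 1.392e+00]
(333.46450216450216, 256.1952380952381) [322 246  25  21 423] [578.96076151 247.67078121 170.11610586] [[322, 252], [323, 266], [346, 263], [341, 246], [330, 246]]
```

>>> servo_tool(
  steps=[
    [-0.2,0.1,4,0],
    [-0.2,0.1,7.5,0],
    [-0.2,0.1,10,0],
    [-0.2,0.1,10.6,0],
    [-0.2,0.1,10.8,0],
  ],
)

```text
time: 28.37
ee_pos: [578.1, 226.2, 105.1]
orientation: [3.131, 0.004, 1.39]
ft_force: [-0.5, -0.4, 0.2]
width: 50.5
```

>>> servo_tool(
  steps=[
    [0,0,0,0],
    [0,0,0,0],
    [0,0,0,0],
    [0,0,0,0],
  ],
)

```text
time: 28.7
ee_pos: [579.2, 226.5, 107.1]
orientation: [3.128, 0.003, 1.39]
ft_force: [0.3, 0.2, -0.9]
width: 50.2
```

>>> servo_tool(
  steps=[
    [0.1,-0.2,0.4,0],
    [0.1,-0.2,0.8,0],
    [0.1,-0.2,1.1,0],
    [0.1,-0.2,1.2,0],
    [0.1,-0.2,1.2,0],
  ],
)

```text
time: 29.12
ee_pos: [577.3, 227.9, 94.9]
orientation: [3.129, 0.003, 1.39]
ft_force: [0.2, 0.2, 0.9]
width: 50.8
```

>>> servo_tool(
  steps=[
    [0,0,0,0],
    [0,0,0,0],
  ],
)

```text
time: 29.28
ee_pos: [577.4, 227.9, 94.9]
orientation: [3.129, 0.003, 1.39]
ft_force: [-1.1, -0.0, 0.6]
width: 50.6
```

>>> servo_tool(
  steps=[
    [0,0,0,0],
    [0,0,0,0],
    [0,0,0,0],
    [0,0,0,0],
  ],
  grip=7.5,
)

```text
time: 29.62
ee_pos: [577.4, 227.8, 94.8]
orientation: [3.129, 0.003, 1.39]
ft_force: [-0.1, 0.6, 0.1]
width: 75.2
```

>>> servo_tool(
  steps=[
    [0,0,-1,0],
    [0,0,-4,0],
    [0,0,-8,0],
    [0,0,-12,0],
    [0,0,-16,0],
  ],
)

```text
time: 30.03
ee_pos: [574.9, 228.5, 257.1]
orientation: [3.129, 0.003, 1.39]
ft_force: [-0.3, 0.6, 0.5]
width: 74.7
```

>>> servo_tool(
  steps=[
    [0,-0.5,-4,0],
    [0,-1.5,-8,0],
    [0,-2.5,-12,0],
    [0,-3.5,-16,0],
    [0,-4.5,-20,0],
  ],
)

```text
time: 30.45
ee_pos: [527.0, 237.3, 459.7]
orientation: [3.127, 0.002, 1.39]
ft_force: [1.9, 0.8, 0.1]
width: 74.9
```

>>> servo_tool(
  steps=[
    [1,-3,-1.5,0],
    [2,-6,-3,0],
    [3,-9,-4.5,0],
    [4,-12,-6,0],
    [5,-15,-7.5,0],
  ],
)

```text
time: 30.87
ee_pos: [385.6, 313.7, 534.3]
orientation: [3.127, 0.001, 1.389]
ft_force: [-0.2, 1.4, -0.8]
width: 74.5
```

>>> servo_tool(
  steps=[
    [1.5,-3,0,0],
    [3,-6,0,0],
    [4.5,-9,0,0],
    [6,-12,0,0],
    [7.5,-15,0,0],
  ],
)

```text
time: 31.28
ee_pos: [249.8, 414.7, 533.1]
orientation: [3.126, -0.001, 1.389]
ft_force: [0.5, 0.3, -0.3]
width: 74.9
```

Run:
```python
from seg import *
np.set_printoptions(precision=1,suppress=True)
o=bot.get_obs();print(o["time"],o["ee_pos"],o["orientation"].round(3))
I={n:bot.read_camera(n)[:,:,::-1] for n in("top","side")}
B=np.array([587.2,279.5]),-.182;O=np.array([579,-281]),-.043
def loc(T,p):
    c,y=T;d=p[:2]-c;return np.array([d[0]*np.cos(y)+d[1]*np.sin(y),-d[0]*np.sin(y)+d[1]*np.cos(y)])
w=lambda h,s,v:(v>185)&(s<70)
for n,im in I.items():
    for k,f,X,T in(("red",red,[597,330,58],B),("green",green,[580,-228,48],O),("cart",w,[577,228,55],B),("white",w,[577,-333,60],O),("yellow",yellow,[485,58,14],None)):
        try:
            c,s,ct=comp(im,f,proj(n,X),20);p=onz(n,c,X[2]);q=cv2.minEnclosingCircle(np.array([onz(n,t[0],X[2])[:2] for t in ct],np.float32))
            print(n,k,s[4],p,q[0],q[1],loc(T,p) if T else "")
        except Exception as e: print(n,k,e)
i=I["top"];s_=I["side"]
cv2.imwrite("pics/c10.png",np.hstack([cv2.resize(i[90:270,190:460],(480,320),interpolation=2),cv2.resize(s_[90:350,200:400],(308,400),interpolation=2)[:320]]))
```

```text
31.2833 [249.8 414.7 533.1] [ 3.1 -0.   1.4]
top red 37 [596.2 328.2  58. ] (596.2383422851562, 328.3937683105469) 10.200815200805664 [ 0.1 49.5]
top green 52 [ 569.9 -219.2   48. ] (580.2808227539062, -228.61959838867188) 22.276277542114258 [-11.7  61.3]
top cart 414 [579.2 228.4  55. ] (580.716796875, 228.29498291015625) 45.10279846191406 [  1.4 -51.7]
top white 87 [ 571.6 -326.3   60. ] (571.7864379882812, -326.32916259765625) 19.892990112304688 [ -5.4 -45.6]
top yellow 167 [482.9  58.2  14. ] (483.2421569824219, 58.29448699951172) 26.389795303344727 
side red 88 [597.7 330.6  58. ] (597.8214721679688, 330.3027038574219) 11.805000305175781 [ 1.  52.1]
side green 122 [ 581.7 -224.8   48. ] (581.9354858398438, -224.78277587890625) 27.14243507385254 [ 0.3 56.2]
side cart 721 [578.4 228.8  55. ] (577.979248046875, 227.65541076660156) 45.773468017578125 [  0.5 -51.5]
side white 62 [ 583.8 -297.3   60. ] (583.3817138671875, -298.82568359375) 17.85364532470703 [  5.5 -16. ]
side yellow 259 [484.2  60.6  14. ] (483.5521240234375, 60.377532958984375) 29.663162231445312
```

View pics/c10.png

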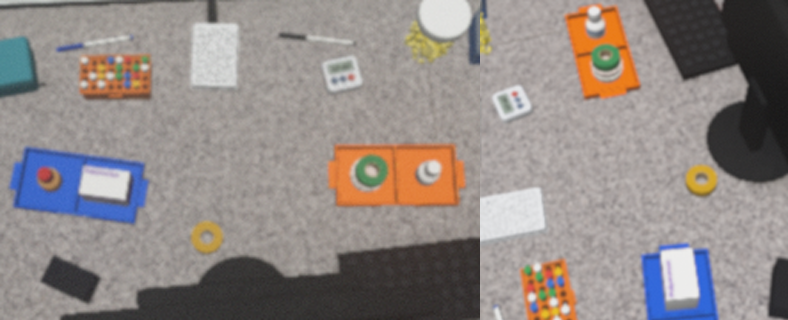

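```bash
python3 -c "
from station import bot
print(bot.close_job())"
```

```text
the job is handed in; nothing more can be done
None
```

I made up both kits and handed the job in at about 31 s. The arm was retracted and touching nothing.

- **Blue tray:** the red-capped bottle is in the far bay and the carton in the near bay. Their last camera fixes are within about 3 mm of the bay centres.
- **Orange tray:** the dishes are in the near bay, measured at (580, −228.5). The green roll is on top at about (580, −228.6) by the top view. The white-capped bottle is in the far bay.
- **Left alone:** the yellow roll reads within about 2 mm of its first rough fix. The timer and tube rack look unmoved in the last picture, but I did not measure them.

**Checks that disagreed:**
- The white bottle's mask fixes were poor: the top view read about 7 mm off in y and the side view about 36 mm. The cause is that the mask joins cap and body at one assumed height. I relied on the gripper pose at release, (577.7, −333.3), and the bottle standing mid-bay in the picture.
- The simple centroid for green in the top view was also about 9–10 mm off, because the mask was broken up. The enclosing circle was used for the position above; the side view read about 4 mm off that in y.

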